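# Set the brass coil formers in their test carriers

## Task

Get the coil formers ready for the test box: stand each of the three open brass tubes upright in the round aluminium carrier dish of its own size (small in small, medium in medium, large in large), foot flat on the dish floor inside the rim. Leave the two solid brass weights, the banana plug pair and the blue woofer basket where they are.

Things in the scene. Friction and masses are not known exactly. Their poses are not given: they have to be found in the camera images.
- former_small: small coil former: upright open brass tube, barrel 26 mm outside diameter, wall 2.5 mm, 40 mm high, open bore right through, with a 3 mm high foot flange of 29 mm diameter; loose, 40 to 250 g. Origin: centre of its underside; z up along the tube. Round, so its yaw means nothing.
- former_medium: medium coil former: upright open brass tube, barrel 40 mm outside diameter, wall 2.5 mm, 45 mm high, open bore right through, with a 3 mm high foot flange of 43 mm diameter; loose, 40 to 250 g. Origin: centre of its underside; z up along the tube. Round, so its yaw means nothing.
- former_large: large coil former: upright open brass tube, barrel 56 mm outside diameter, wall 2.5 mm, 50 mm high, open bore right through, with a 3 mm high foot flange of 59 mm diameter; loose, 40 to 250 g. Origin: centre of its underside; z up along the tube. Round, so its yaw means nothing.
- carrier_small: small test carrier: round shallow aluminium dish with a grey floor, fixed to the bench, inside diameter 51 mm (22 mm more than the foot of the small former), outside 57 mm, floor 3 mm above its underside, rim 7 mm above its underside. Origin: centre of its underside, z up.
- carrier_medium: medium test carrier: round shallow aluminium dish with a grey floor, fixed to the bench, inside diameter 65 mm (22 mm more than the foot of the medium former), outside 71 mm, floor 3 mm above its underside, rim 7 mm above its underside. Origin: centre of its underside, z up.
- carrier_large: large test carrier: round shallow aluminium dish with a grey floor, fixed to the bench, inside diameter 81 mm (22 mm more than the foot of the large former), outside 87 mm, floor 3 mm above its underside, rim 7 mm above its underside. Origin: centre of its underside, z up.
- weight_small: small tuning weight: solid brass disc, 30 mm diameter, 25 mm high, with a dark steel stud 8 mm thick standing 10 mm out of its closed top; loose. Not a coil former; stays where it is. Origin: centre of its underside, z up.
- weight_large: large tuning weight: solid brass disc, 44 mm diameter, 28 mm high, with a dark steel stud 8 mm thick standing 10 mm out of its closed top; loose. Not a coil former; stays where it is. Origin: centre of its underside, z up.
- banana_plugs: nickel banana plug pair lying flat, about 52 x 36 mm, 14 mm high; loose; stays where it is. Origin: on the bench mat under it, 23 mm ahead of the back of its block; x points along its two pins, z up.
- woofer_basket: blue woofer basket lying on its flange beyond the other things, 130 mm diameter, 60 mm high; loose; stays where it is. Origin: centre of its underside, z up. All these things stand on a rubber mat whose top is at z = 3 mm; the grey test box with the glass door stands far off to the right, out of the way.
Not all that is in view belongs to the job. Leave any green look-alike of the former_medium alone. What is shaped like the former_large but green is not meant.

How it is judged:
By the outcome, as a careful person would: the job done as asked, in the order asked, and still so for the second after the job is handed in, with the robot touching nothing.
It also fails if it takes over 93 s, if anything falls off the work surface, if the arm or the gripper's body presses on something with over 40 N, if the wrist force passes 120 N, or if a joint passes its speed limit or range.

## Robot

A 7-joint arm with a two-finger parallel gripper is mounted at the origin on the work surface. World frame = base frame: x ahead of the robot, y to its left, z up, the work surface at z = 0. Lengths are in m, angles in degrees, forces in N, time in s.
With the tool pointing down it reaches from about 0.35 to 0.775 m from the base axis. Payload 3.1 kg.
Tool frame: the origin (TCP) lies on the centre line of the jaws, within the pads' length; the fingertips stand 17 mm ahead of it and the grasp point (between the pads) lies 2 mm behind it (robot.tip_reach is the distance from the TCP to the fingertips, in m); z points along the fingers, y is the line along which they close (so a half turn about z gives the same grasp; the last joint's range is limited). The gripper opens to 85 mm and grips with 20 to 120 N. Pads are 22 mm wide; open, the fingers measure 114 mm over their backs; the gripper's body (76 mm by 85 mm) begins 54 mm behind the grasp point. The pads swing forward as they close: fully open they stand 13 mm farther back than shut.
Start: joints at [-74.639, 17.813, 0.802, 86.603, -0.252, 75.585, -1.558], TCP at [0.168, 0.524, 0.218] pointing down, gripper open.
Joint ranges: [-154.91, 154.91], [-16.99, 109.72], [-72.82, 74.43], [7.12, 147.25], [-82.49, 262.49], [11.32, 116.49], [-174.64, 174.64]. Speed limits (degrees/s): [159.86, 159.86, 180, 180, 180, 180, 180].

## Interface

Orientations are given as [roll, pitch, yaw] about the fixed x, y, z axes, in that order (R = Rz(yaw) Ry(pitch) Rx(roll)).
In Python, from station import robot, fingers, vision, workorder, recognise gives the robot as it stands. Calls block until the motion is done:
- robot.move_to(position, orientation): joint-space move of the TCP to a pose.
- robot.line_to(position, orientation=None, velocity=0.15, f_stop=None): straight line of the TCP; orientation=None keeps the orientation; velocity is the mean speed in m/s. With f_stop (N) it stops when the force on the tool has changed by that much, and returns True; else False.
- robot.move_j(angles): joint-space move.
- fingers.gripper_to(opening, force=None): opening from 0.0 (shut) to 1.0 (fully open); force is the grip in N (None keeps the last); returns when the fingers have stopped.
- robot.pause(seconds).
- robot.inverse_kinematics(position, orientation): joint angles nearest the present ones, or None.
- vision.grab_frame(name): name is "side" or "top" or "wrist"; returns the picture (420x560x3 uint8, red, green, blue); there is no depth.
- vision.calibration(name): a dict with "mtx" (3x3 intrinsics, pixels), "extrinsics" (4x4, takes a point from world to camera coordinates); the wrist camera has in their place "T_tool_cam" (4x4, takes a point from camera to tool coordinates, whose origin is the TCP and whose axes are the flange's). Camera axes: x right, y up, looking along -z (the intrinsics and any distortion apply to the point x, -y, -z); pixel columns grow to the right and rows downward; lengths in m; the calibration is good to about 2 mm. A picture is of the moment at which its call begins: read the wrist's pose just before it. calibration takes no time and is no camera call.
A pose or a line that the arm cannot do raises robot.PlanningError and nothing moves.
- workorder.close_job(): hands the job in; it is judged then, once.
Trained networks look in the newest picture that a camera, given by its name, has taken for a name from the list of things; names that differ only in an ending like _2 or _b are one class to them, and where a whole thing is asked for, a point or a joint stands for the part that bears it (a point fixed in the world has none). Each returns a list of dicts, best first, with "p" (0 to 1); they miss things now and then, are a little off and sometimes report something else, mostly with a low value. They report only what shows in the picture. A call takes as long as a camera call. They do not tell look-alikes from the thing itself.
- recognise(label, camera): "rect" ([centre column, centre row, width, height] in pixels, round what is visible of it).
Readings, each from a call of its own:
- robot.current_time_s(): time.
- robot.current_joint_positions(): joint angles.
- robot.current_dq(): joint speeds.
- robot.current_joint_torque(): joint torques, N m.
- robot.current_tool_pos(): TCP position.
- robot.current_eef_rot(): TCP orientation.
- robot.current_contact_force(): force on the tool from outside, world axes, zero at the start.
- robot.current_torque(): the same for the moment, N m.
- robot.current_finger_gap(): opening from 0.0 (shut) to 1.0 (fully open).
- robot.current_gripper_force(): force on a finger pad.
Only numpy, scipy, OpenCV 4.12 (cv2) and the standard library are available. Lean on these libraries where they do the work, as an engineer would, in place of code of your own. Each camera call takes 0.05 s, during which the arm holds its last target. There are 200 camera calls.

## Working session

There is one attempt and no reset: what is moved stays moved. The work goes in short steps, each a Python script; the robot and the scene stay as the last script left them, time stands still between calls to the robot, and variables do not carry over. Pictures are saved under pics/ and viewed, at most 14 in all, crops included, and the job is handed in when it is done.

```bash
mkdir -p pics; ls; python3 - <<'E'
from station import robot, fingers, vision, workorder, recognise
import cv2, numpy as np
for n in ["top","side"]:
    im=vision.grab_frame(n); cv2.imwrite(f"pics/{n}0.png",im[:,:,::-1])
    c=vision.calibration(n); print(n,{k:np.round(v,4).tolist() if not isinstance(v,str) else v for k,v in c.items()})
    for l in ["former_small","former_medium","former_large","carrier_small","carrier_medium","carrier_large","weight_small","weight_large","banana_plugs","woofer_basket"]:
        print(l,[(np.round(d["rect"]).astype(int).tolist(),round(d["p"],2)) for d in recognise(l,n)])
print(vision.calibration("wrist"), robot.current_time_s(), robot.current_eef_rot())
E
```

```text
pics
top {'mtx': [[480.2576, 0.0, 284.1299], [0.0, 480.2576, 207.9875], [0.0, 0.0, 1.0]], 'extrinsics': [[-0.0002, -1.0, 0.0052, -0.0001], [0.9746, 0.001, 0.2241, -0.5989], [-0.2241, 0.0051, 0.9746, -1.0142], [0.0, 0.0, 0.0, 1.0]]}
former_small []
former_medium [([473, 228, 29, 16], 0.59), ([467, 264, 24, 21], 0.58)]
former_large [([397, 256, 23, 28], 0.86), ([402, 310, 26, 24], 0.79)]
carrier_small [([165, 306, 23, 22], 0.8), ([317, 272, 14, 22], 0.24)]
carrier_medium [([104, 264, 35, 29], 0.72), ([404, 308, 29, 26], 0.61)]
carrier_large [([238, 277, 40, 38], 0.83)]
weight_small [([193, 205, 11, 15], 0.48)]
weight_large [([375, 207, 26, 21], 0.81)]
banana_plugs [([318, 271, 16, 17], 0.68)]
woofer_basket [([309, 138, 53, 41], 0.87)]
side {'mtx': [[402.4724, 0.0, 279.2902], [0.0, 402.4724, 213.8102], [0.0, 0.0, 1.0]], 'extrinsics': [[-0.993, -0.118, 0.0093, 0.5722], [0.0973, -0.7693, 0.6315, -0.0946], [-0.0673, 0.6279, 0.7754, -1.0753], [0.0, 0.0, 0.0, 1.0]]}
former_small [([256, 225, 10, 18], 0.42)]
former_medium [([299, 122, 11, 19], 0.74), ([324, 127, 10, 19], 0.67)]
former_large [
[... 224 characters left out ...]
9)]
weight_large [([276, 170, 15, 18], 0.61)]
banana_plugs [([325, 209, 18, 15], 0.61)]
woofer_basket [([207, 199, 50, 39], 0.68)]
{'mtx': array([[303.3442193 ,   0.        , 276.9996714 ],
       [  0.        , 303.3442193 , 217.18931302],
       [  0.        ,   0.        ,   1.        ]]), 'T_tool_cam': array([[ 1.08545766e-06,  9.54270296e-01,  2.98945149e-01,
         7.56139309e-02],
       [ 9.99999956e-01,  8.76458034e-05, -2.83407323e-04,
         1.45253306e-04],
       [-2.96648478e-04,  2.98945136e-01, -9.54270254e-01,
        -1.56593426e-01],
       [ 0.00000000e+00,  0.00000000e+00,  0.00000000e+00,
         1.00000000e+00]])} 1.1 [1.79996149e+02 1.93360523e-03 1.62256510e+02]
```

View pics/top0.png

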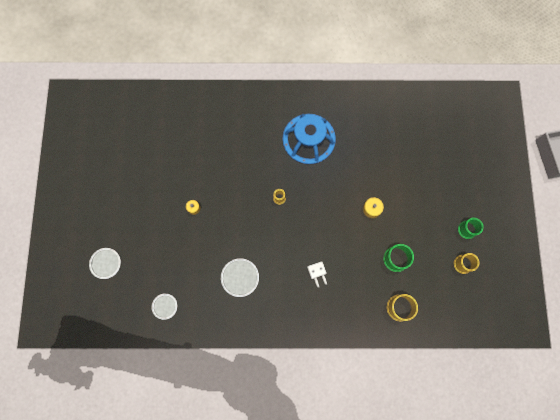

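View pics/side0.png

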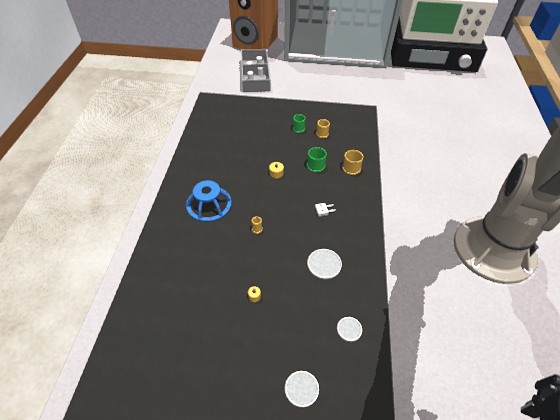

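```bash
cat > h.py <<'E'
from station import robot, fingers, vision, workorder, recognise
import cv2, numpy as np
from scipy.spatial.transform import Rotation as Ro
D=dict(small=(.026,.040,.029),medium=(.040,.045,.043),large=(.056,.050,.059))
def pose():
    T=np.eye(4); T[:3,:3]=Ro.from_euler('xyz',robot.current_eef_rot(),degrees=True).as_matrix(); T[:3,3]=robot.current_tool_pos(); return T
def cam(n):
    """K, camera-to-world (camera axes x right, y up, looking along -z)"""
    c=vision.calibration(n)
    return c["mtx"], (pose()@c["T_tool_cam"] if n=="wrist" else np.linalg.inv(c["extrinsics"]))
def ray(K,X,uv,z):
    d=X[:3,:3]@np.array([(uv[0]-K[0,2])/K[0,0],-(uv[1]-K[1,2])/K[1,1],-1]); o=X[:3,3]
    return o+d*(z-o[2])/d[2]
def proj(K,X,P):
    p=(np.atleast_2d(P)-X[:3,3])@X[:3,:3]
    return np.c_[K[0,2]-K[0,0]*p[:,0]/p[:,2], K[1,2]+K[1,1]*p[:,1]/p[:,2]]
def masks(im):
    h=cv2.cvtColor(im,cv2.COLOR_RGB2HSV)
    br=cv2.inRange(h,(12,110,50),(32,255,255)); gr=cv2.inRange(h,(45,90,40),(80,255,255)); wh=cv2.inRange(h,(0,0,130),(180,45,255))
    return dict(brass=br,green=gr,white=wh)
def blobs(m,amin=40):
    n,l,s,c=cv2.connectedComponentsWithStats(cv2.morphologyEx(m,cv2.MORPH_CLOSE,np.ones((3,3))))
    return [(s[i].tolist(),c[i],l==i) for i in range(1,n) if s[i][4]>amin]
def hull_fit(blobmask,K,X,size,guess):
    """x,y of an upright tube whose silhouette's bounding box matches the blob"""
    from scipy.optimize import least_squares
    d,h,f=D[size]; a=np.linspace(0,2*np.pi,73); r=np.c_[np.cos(a),np.sin(a)]/2
    P=np.r_[np.c_[r*d,0*a+h],np.c_[r*f,0*a],np.c_[r*f,0*a+.003]]+[0,0,.003]
    v,u=np.nonzero(blobmask); t=np.array([u.min(),v.min(),u.max()+1,v.max()+1])
    def e(q):
        p=proj(K,X,P+[q[0],q[1],0])+.5; return np.r_[p.min(0),p.max(0)]-t
    s=least_squares(e,guess,x_scale=.01); return s.x, s.fun
E
python3 - <<'E'
from h import *
for n in ["top","side"]:
    im=vision.grab_frame(n); K,X=cam(n); M=masks(im)
    for k in M:
        for s,c,l in blobs(M[k],30):
            if s[2]>70: continue
            print(n,k,s,np.round(c),"z.01:",np.round(ray(K,X,c,.01)[:2],3),end=' ')
            if k!="white":
                for z in D: 
                    q,e=hull_fit(l,K,X,z,ray(K,X,c,.02)[:2]); print(z,np.round(q,3),round(np.abs(e).max(),1),end=' ')
            else: print("diam mm",np.round(1000*np.linalg.norm(ray(K,X,c+[s[2]/2,0],.01)-ray(K,X,c-[s[2]/2,0],.01))),end='')
            print()
E
```

```text
top brass [273, 189, 13, 16, 159] [279. 196.] z.01: [0.641 0.012] small [0.638 0.012] 0.5 medium [0.637 0.012] 2.9 large [0.636 0.012] 6.5 
top brass [363, 197, 21, 21, 343] [373. 207.] z.01: [ 0.614 -0.212] small [ 0.612 -0.21 ] 3.1 medium [ 0.612 -0.209] 0.3 large [ 0.611 -0.208] 3.9 
top brass [185, 200, 16, 15, 174] [193. 207.] z.01: [0.615 0.217] small [0.612 0.216] 0.6 medium [0.611 0.215] 3.3 large [0.61  0.214] 6.9 
top brass [453, 253, 27, 21, 374] [466. 263.] z.01: [ 0.482 -0.422] small [ 0.481 -0.418] 4.3 medium [ 0.48  -0.416] 0.8 large [ 0.48  -0.415] 3.3 
top brass [386, 294, 32, 28, 444] [402. 307.] z.01: [ 0.381 -0.267] small [ 0.381 -0.264] 7.8 medium [ 0.381 -0.263] 4.4 large [ 0.38  -0.262] 0.6 
top green [458, 217, 26, 22, 380] [470. 228.] z.01: [ 0.565 -0.439] small [ 0.564 -0.435] 3.9 medium [ 0.563 -0.434] 0.4 large [ 0.562 -0.432] 3.6 
top green [383, 244, 31, 28, 449] [398. 257.] z.01: [ 0.495 -0.265] small [ 0.493 -0.262] 7.6 medium [ 0.493 -0.262] 4.2 large [ 0.492 -0.26 ] 0.4 
top white [89, 248, 32, 31, 786] [104. 263.] z.01: [0.481 0.415] diam mm 74.0
to
[... 1731 characters left out ...]
, 7, 41, 238] [281.  20.] z.01: [ 0.71  -1.188] diam mm 32.0
side white [501, 0, 14, 23, 100] [507.   8.] z.01: [-0.367 -1.462] diam mm 69.0
side white [518, 7, 8, 9, 32] [522.  12.] z.01: [-0.428 -1.428] diam mm 39.0
side white [460, 54, 11, 13, 118] [465.  60.] z.01: [-0.08  -0.945] diam mm 46.0
side white [315, 203, 21, 13, 172] [324. 208.] z.01: [ 0.458 -0.077] diam mm 60.0
side white [525, 218, 13, 7, 65] [531. 221.] z.01: [-0.121 -0.104] diam mm 37.0
side white [307, 249, 35, 30, 818] [324. 263.] z.01: [0.448 0.106] diam mm 90.0
side white [337, 317, 26, 25, 494] [349. 329.] z.01: [0.383 0.275] diam mm 60.0
side white [285, 371, 34, 36, 996] [302. 388.] z.01: [0.48  0.418] diam mm 71.0
```

```bash
cat >> h.py <<'E'
P=dict(small=(.638,.013),medium=(.480,-.416),large=(.380,-.262))
C=dict(small=(.383,.274),medium=(.481,.417),large=(.449,.105))
R=[180,0,0]
def look(size,view=None):
    robot.move_to([*P[size],.19],R)
    K,X=cam("wrist"); im=vision.grab_frame("wrist")
    if view: cv2.imwrite(view,im[:,:,::-1])
    out=[]
    for s,c,l in blobs(masks(im)["brass"],150):
        q,e=hull_fit(l,K,X,size,ray(K,X,c,.02)[:2]); out.append((np.linalg.norm(q-P[size]),q,np.abs(e).max()))
    out.sort(key=lambda t:t[0]); print("wrist",size,[(np.round(o[1],4),round(o[2],1)) for o in out[:2]])
    return out[0] if out else None
def pick(size,xy,force=40):
    z=.003+D[size][1]-.012
    fingers.gripper_to(1.0)
    robot.line_to([*xy,z+.07],R,velocity=.25)
    hit=robot.line_to([*xy,z],R,velocity=.1,f_stop=8)
    fingers.gripper_to(0.,force=force)
    print("hit",hit,"gap mm",85*robot.current_finger_gap(),"grip",robot.current_gripper_force(),robot.current_tool_pos())
    robot.line_to([*xy,z+.10],R,velocity=.2)
    print("lifted gap",85*robot.current_finger_gap(),"grip",robot.current_gripper_force(),"t",robot.current_time_s())
def place(size,dxy=(0,0)):
    xy=np.array(C[size])+dxy; z=.003+D[size][1]-.012+.003
    robot.move_to([*xy,z+.10],R)
    robot.line_to([*xy,z+.012],R,velocity=.2)
    hit=robot.line_to([*xy,z-.003],R,velocity=.03,f_stop=4)
    print("place hit",hit,robot.current_tool_pos(),"expected z",z)
    fingers.gripper_to(1.0); robot.line_to([*xy,z+.10],R,velocity=.2); print("t",robot.current_time_s())
E
python3 - <<'E'
from h import *
o=look("large","pics/w_large.png")
if o and o[0]<.008 and o[2]<3: pick("large",(o[1]+P["large"])/2)
cv2.imwrite("pics/top1.png",vision.grab_frame("top")[:,:,::-1])
E
```

```text
wrist large [(array([ 0.3809, -0.2625]), np.float64(1.0)), (array([ 0.4776, -0.4135]), np.float64(9.7))]
hit False gap mm 0.051450311253727996 grip 0.0 [ 0.38040971 -0.26222978  0.0409758 ]
lifted gap -0.40337458179597774 grip 0.0 t 7.0667
```

View pics/w_large.png

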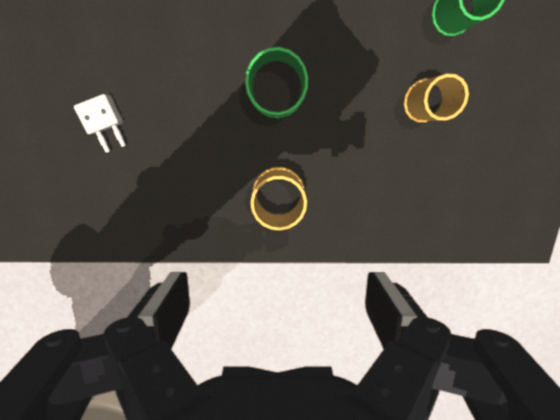

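View pics/top1.png

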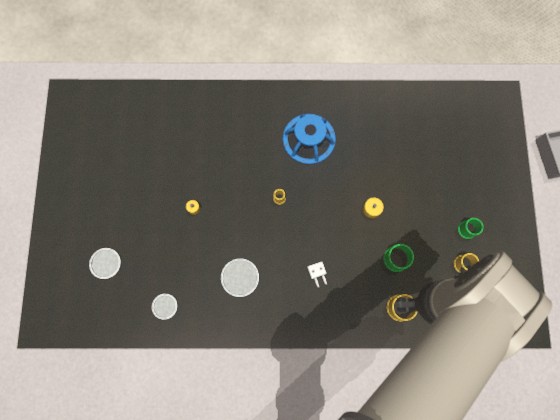

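The wrist view shows the tube centred under the open jaws (rim about 278,202). The top view shows it still standing at (402,308), so the jaws shut without gripping it. I'll check the gripper and take a close-up.

```bash
python3 - <<'E'
from h import *
print(robot.current_finger_gap(),robot.tip_reach)
a=vision.grab_frame("wrist"); 
for o in (.5,1.0):
    fingers.gripper_to(o); print(o,robot.current_finger_gap(),robot.current_time_s())
b=vision.grab_frame("wrist")
cv2.imwrite("pics/w2.png",cv2.resize(np.hstack([a,b]),(800,300))[:,:,::-1])
E
```

```text
-0.00021156871064382575 0.017
0.5 0.49917641181972644 7.65
1.0 1.004794992504714 8.15
```

View pics/w2.png

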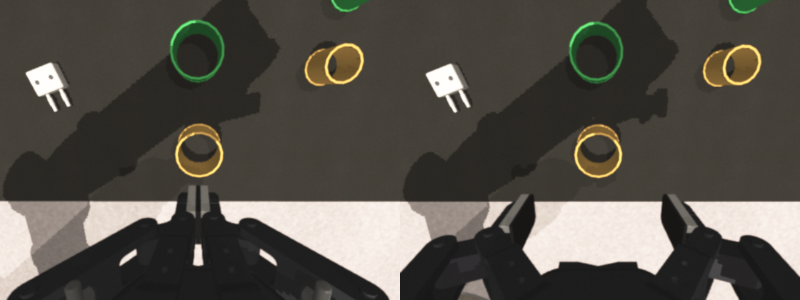

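The gripper works. When shut, the fingertips end at about row 259 in the wrist picture, lower than the calibration predicts (about row 235). I'll measure the real tip height by touching an empty patch of mat.

```bash
python3 - <<'E'
from h import *
fingers.gripper_to(0.)
robot.move_to([.40,-.165,.11],R); robot.line_to([.40,-.165,.05],velocity=.15)
print(robot.current_contact_force())
h=robot.line_to([.40,-.165,.012],velocity=.03,f_stop=5)
print(h,robot.current_tool_pos(),robot.current_eef_rot(),robot.current_contact_force(),robot.current_time_s())
K,X=cam("wrist"); a=vision.grab_frame("wrist"); cv2.imwrite("pics/w3.png",a[:,:,::-1])
K2,X2=cam("side"); b=vision.grab_frame("side"); 
t=robot.current_tool_pos(); tip=np.array(t)+[0,0,-.017]
print(proj(K,X,[t,tip]),proj(K2,X2,[t,tip]))
u,v=proj(K2,X2,tip)[0].astype(int); cv2.imwrite("pics/s3.png",cv2.resize(b[v-60:v+40,u-70:u+70],None,fx=5,fy=5)[:,:,::-1]); print(u-70,v-60)
E
```

```text
[-0.14170018 -0.17780253  0.93915976]
False [ 0.40018809 -0.16504232  0.01215992] [ 1.79998150e+02 -2.42490560e-02  3.67680317e-03] [-0.27203876  0.63645654  0.26113149] 11.4333
[[276.88598754 264.40751444]
 [276.90114795 252.19921959]] [[344.69611388 187.24115197]
 [343.93074499 191.10236087]]
273 131
```

View pics/w3.png

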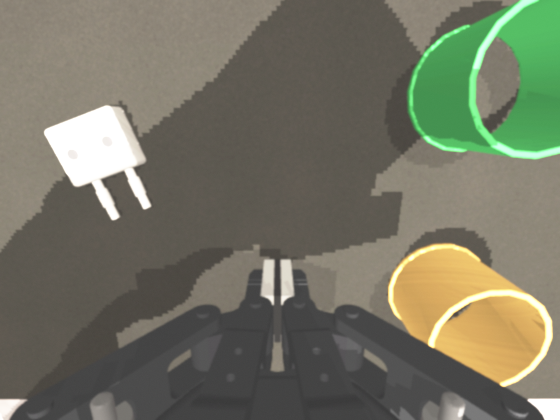

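View pics/s3.png

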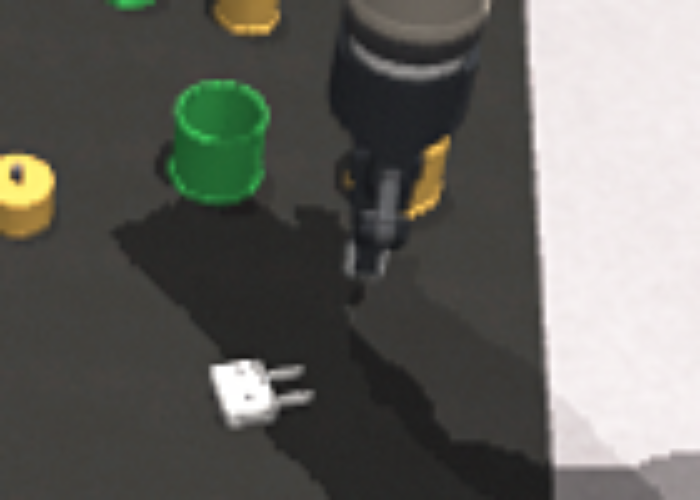

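```bash
python3 - <<'E'
from h import *
h=robot.line_to([.40,-.165,-.025],R,velocity=.02,f_stop=4)
print(h,robot.current_tool_pos(),robot.current_contact_force(),robot.current_time_s())
if h: robot.line_to([.40,-.165,.05],R)
K,X=cam("wrist"); a=vision.grab_frame("wrist")
for s,c,l in blobs(masks(a)["brass"],150): print(s,hull_fit(l,K,X,"large",P["large"]))
E
```

```text
True [ 0.39995121 -0.16498072 -0.01059797] [-0.26333497  0.41650328  5.84817018] 12.6667
[370, 222, 127, 118, 9735] (array([ 0.38011451, -0.26232844]), array([ 0.41560594,  0.81262098, -0.32225868, -0.84298404]))
```

Touching the mat shows the shut fingertips about 13.5 mm behind the TCP, not 17 mm ahead of it. The wrist fit still agrees in x and y, so only the tool length is off. I'll lower the grasp heights to match.

```bash
sed -i 's/-\.012/-.040/g' h.py; grep -n "040" h.py | tail -3; sed -i 's/z=.003+D\[size\]\[1\]-.040+.003$/z=.003+D[size][1]-.040+.003/; s/robot.line_to(\[\*xy,z-.003\],R,velocity=.03,f_stop=4)/robot.line_to([*xy,z-.004],R,velocity=.03,f_stop=4)/' h.py
python3 - <<'E'
from h import *
fingers.gripper_to(1.0); robot.line_to([.40,-.165,.14],R,velocity=.25); robot.move_to([.3803,-.2623,.12],R)
pick("large",(.3803,-.2623))
a=vision.grab_frame("wrist"); b=vision.grab_frame("side")
cv2.imwrite("pics/g.png",cv2.resize(np.hstack([a,b]),(800,300))[:,:,::-1])
E
```

```text
4:D=dict(small=(.026,.040,.029),medium=(.040,.045,.043),large=(.056,.050,.059))
46:    z=.003+D[size][1]-.040
55:    xy=np.array(C[size])+dxy; z=.003+D[size][1]-.040+.003
hit False gap mm 54.15004017059036 grip 41.79474319797009 [ 0.38086126 -0.26254441  0.01392774]
lifted gap 54.01297116478938 grip 42.38516578843701 t 17.4667
```

View pics/g.png

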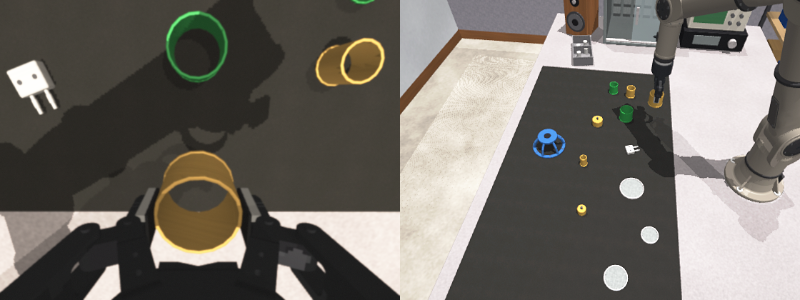

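Grasp confirmed: the large tube hangs upright between the pads, and the gap reads 54 mm. Placing it now, then looking over the medium one.

```bash
python3 - <<'E'
from h import *
place("large")
a=vision.grab_frame("wrist")
o=look("medium")
b=vision.grab_frame("side")
cv2.imwrite("pics/p1.png",cv2.resize(np.hstack([a,b]),(800,300))[:,:,::-1]); print(robot.current_time_s())
if o and o[0]<.006 and o[2]<3: pick("medium",(o[1]+P["medium"])/2)
E
```

```text
place hit True [0.44986974 0.10546592 0.0169539 ] expected z 0.016000000000000004
t 21.05
wrist medium [(array([ 0.4805, -0.4154]), np.float64(1.0)), (array([ 0.6103, -0.2141]), np.float64(5.6))]
23.1083
hit False gap mm 39.81221771589853 grip 40.443906001746655 [ 0.48053674 -0.41594493  0.00894643]
lifted gap 39.89202961035558 grip 40.41597565636039 t 25.9167
```

View pics/p1.png

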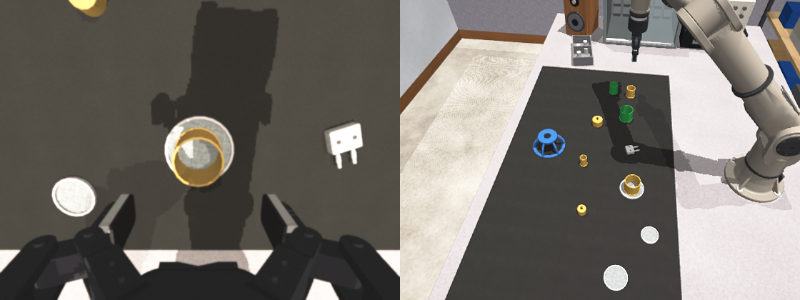

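The large tube stands upright in its dish, and the medium one is gripped (gap 39.8 mm). Continuing with the medium and small.

```bash
python3 - <<'E'
from h import *
place("medium")
o=look("small"); 
if o and o[0]<.006 and o[2]<3:
    pick("small",(o[1]+P["small"])/2)
    if robot.current_gripper_force()>20: place("small")
robot.move_to([.35,0,.35],R)
t,s=vision.grab_frame("top"),vision.grab_frame("side")
cv2.imwrite("pics/fin.png",cv2.resize(np.hstack([t,s]),(800,300))[:,:,::-1])
cv2.imwrite("pics/fin2.png",np.hstack([cv2.resize(s[240:420,270:390],(400,600)),cv2.resize(t[240:330,80:140],(400,600))])[:,:,::-1])
for n,im in (("top",t),("side",s)):
    K,X=cam(n)
    for z in D:
        d,h,f=D[z]
        c=proj(K,X,[*C[z],.03])[0]
        for st,cc,l in blobs(masks(im)["brass"],80):
            if np.linalg.norm(cc-c)<15:
                q,e=hull_fit(l,K,X,z,C[z]); print(n,z,np.round(q-C[z],4),np.round(e,1))
E
```

```text
place hit True [0.48163252 0.41745757 0.01191947] expected z 0.011
t 31.0417
wrist small [(array([0.6378, 0.0126]), np.float64(0.8)), (array([0.6152, 0.2074]), np.float64(8.2))]
hit False gap mm 26.280428221743783 grip 39.41714510321617 [0.63817969 0.01283486 0.00359577]
lifted gap 25.673251716560426 grip 39.303756536620824 t 35.6167
place hit True [0.38353236 0.27465817 0.00647813] expected z 0.006000000000000003
t 39.275
top small [0.0022 0.0002] [-0.8 -0.5  0.8  0.5]
top medium [0.0012 0.0019] [ 0.2 -0.7 -0.2  0.7]
top large [ 0.0035 -0.0005] [-0.2 -1.2  0.2  1.3]
side small [-0.0007 -0.0015] [-0.9 -0.5  0.9  0.4]
side medium [-0.0002  0.0003] [-0.7 -0.4  0.7  0.3]
side large [-0.0014 -0.002 ] [ 0.2  0.  -0.2 -0. ]
```

View pics/fin.png

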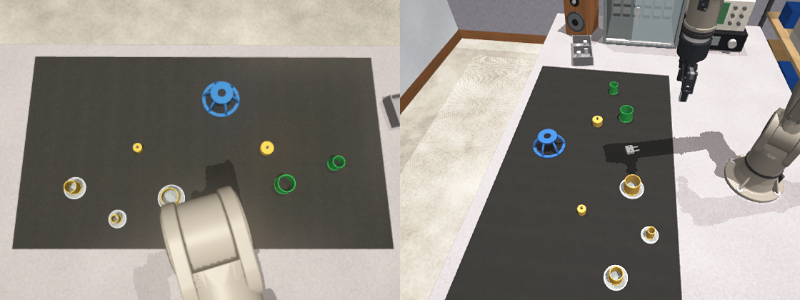

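View pics/fin2.png

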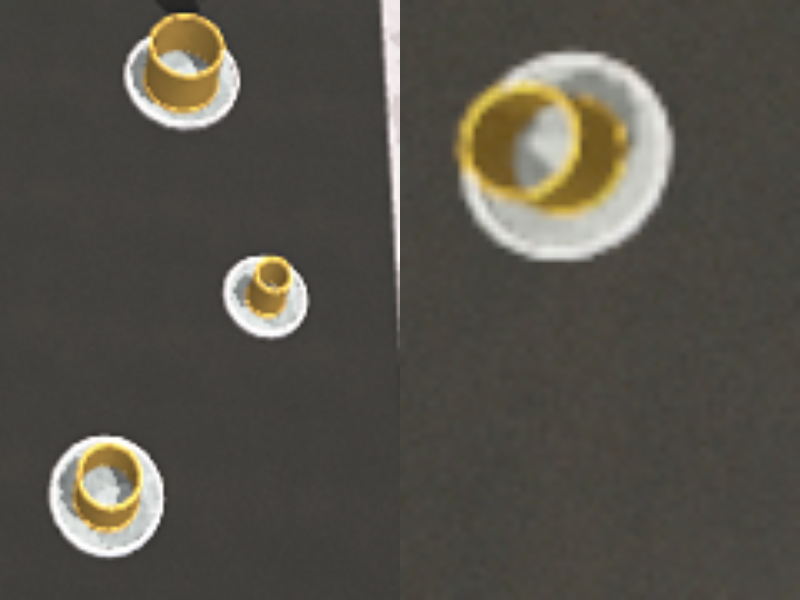

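All three tubes stand upright and within about 3 mm of centre in their own dishes. The weights, plugs, basket and green look-alikes are in place, and the arm is clear.

```bash
python3 -c "
from station import robot,workorder
print(robot.current_time_s(), workorder.close_job())"
```

```text
the job is handed in; nothing more can be done
40.75 None
```

Done: all three brass coil formers stand upright in their own-size carrier dishes, nothing else was moved, and the job was handed in at 40.75 s.

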